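# Change the blade of the parcel counter's tape cutter

### The job

Change the blade in the blue tape cutter: lift out the worn blade (black grip) and put it in the yellow used-blade tub, then lay the fresh blade (orange grip) flat on the cutter's bed with its notch over the brass pin, setting it down rather than dropping it. Then swing the red keeper fully over the end of the fresh blade, let go, and leave the bottle, can, parcel and tape roll where they are.

Things in the scene. Friction and masses are not known exactly. Their poses are not given: they have to be found in the camera images.
- holder: Blue cutter base fixed to the counter, 136 x 180 x 30 mm (x -61 to +75, y -90 to +90). Origin on the counter under the middle of the aluminium bed, which is 50 (x) x 106 (y) mm with its top 36 mm up; cheeks at its ends (inner faces y = +-53 mm) rise 3 mm above it. A blade seats with its origin and axes on those of this body, 36 mm up.
- pin (a point): Centre of the top of the single brass locating pin: 7 mm diameter with a tapered top, standing 8 mm above the bed (4 mm above a seated blade), at x = +17, y = 0, z = 44 mm in the holder's frame.
- keeper_pivot (a point): Top of the keeper bar on its vertical pivot axis, at x = +45, y = +40, z = 50 mm in the holder's frame. The pivot post is at the rear, beside the +y end of the bed.
- keeper_knob (a point): Centre of the top of the black upright knob (14 mm diameter, 30 mm tall, standing on the free end of the red keeper bar), 80 mm above the counter and 50 mm from the pivot axis.
- keeper (a joint): Red keeper bar, 66 x 16 x 8 mm, underside 42 mm up, swinging level about the pivot. 0 rad = closed on its stop, pointing along the holder's -x over the blade's +y end, knob at x = -5, y = +40 mm. Grows as it opens, clockwise from above (along the holder's +y at 1.57), to 2.6. Starts open at 1.3 to 1.8; stays where left; about 1 N at the knob turns it.
- worn: Worn blade, 150 g: dark plate 50 (x) x 100 (y) x 4 mm with a black grip rib on top, 10 (x) x 48 (y) mm, centred at x = -5, y = 0, top 28 mm above the plate's underside. In the rear (+x) edge is an open notch 10 mm wide and 14 mm deep, centred on y = 0. Origin: centre of the plate's underside; z up. Starts seated on the bed.
- fresh: Fresh blade: same shape, sizes, notch, frame and mass as the worn blade, but bright steel with an orange grip rib. Starts lying flat, rib up, in the cardboard pack, loosely turned within it.
- fresh_notch (a point): The place in the fresh blade's notch where the pin belongs: x = +17, y = 0, z = 0 mm in the blade's frame (the notch runs from x = +11, its closed end, to +25).
- tub: Yellow open-topped used-blade tub fixed to the counter, 150 (x) x 130 (y) x 50 mm high, walls and floor 4 mm. Origin: centre of its underside.
- pack: Shallow cardboard tray fixed to the counter, 80 (x) x 140 (y) x 12 mm high, walls and floor 3 mm, holding the fresh blade. Origin: centre of its underside. Pack and tub may be on either side of the cutter.
- bottle: White bottle with green label and red cap, 56 mm diameter, 140 mm tall, loose, standing to the far left or right of the cutter; leave alone. Origin: centre of its underside.
- parcel: Small brown parcel, 110 x 90 x 70 mm, loose; leave alone. Origin: centre of its underside.
- tape_roll: Roll of amber packing tape lying flat, 100 mm diameter, 48 mm high, loose; leave alone. Origin: centre of its underside.
- can: Grey spray can, 52 mm diameter, 130 mm tall, loose, standing beside the cutter like the bottle; leave alone. Origin: centre of its underside.
Things that resemble listed ones, but are neither listed nor needed, are in the scene too. Leave any green look-alike of the worn alone.

How it is judged:
By the outcome, as a careful person would: the job done as asked, in the order asked, and still so for the second after the job is handed in, with the robot touching nothing.
It also fails if it takes over 58 s, if anything falls off the work surface, if the arm or the gripper's body presses on something with over 40 N, if the wrist force passes 120 N, or if a joint passes its speed limit or range.

### The arm

A 6-joint arm with a two-finger parallel gripper is mounted at the origin on the work surface. World frame = base frame: x ahead of the robot, y to its left, z up, the work surface at z = 0. Lengths are in m, angles in degrees, forces in N, time in s.
With the tool pointing down it reaches from about 0.35 to 0.875 m from the base axis. Payload 4.2 kg.
Tool frame: the origin (TCP) lies where the fingers leave the gripper's body, on its centre line; the fingertips stand 70 mm ahead of it and the grasp point (between the pads) lies 51 mm ahead of it; z points along the fingers, y is the direction in which the jaws open and shut (so a half turn about z gives the same grasp; the last joint's range is limited). The gripper opens to 87 mm and grips with 3 to 60 N. Pads are 19 mm wide; open, the fingers measure 117 mm over their backs; the gripper's body (75 mm by 190 mm) begins 51 mm behind the grasp point.
Start: joints at [-48.552, 22.042, 0.453, 0, -68.411, -14.817], TCP at [0.28, -0.559, 0.292] pointing down, gripper open.
Joint ranges: [-179.83, 179.83], [-69.29, 118.12], [-61.27, 80.66], [-181.25, 117.63], [-171.15, -9.14], [-177.46, 177.46]. Speed limits (degrees/s): [159.86, 159.86, 180, 180, 180, 180].

### API

Orientations are given as a 3x3 rotation matrix whose columns are the frame's x, y, z axes.
In Python, from station import sense, capture, camera_model, finish_job gives the robot as it stands.
- The arm moves only by the shell command python3 -m inch 'ROWS'. ROWS is JSON, a list of rows, each an object with "hand": the closure, from 0 (fully open) to 1 (shut); "slide": the shift along the world's x, y, z in cm, a list of three; "yaw": the turn about the world's z in rad. A call has 1 to 10 rows; each row is the pose to reach, as a shift and turn from the pose commanded when the call began; what a row does not reach only later rows make up. A row lasts 1/8 s, in which the tool goes at most 62.5 mm and 10.7 degrees, less where a joint would pass 70% of its speed; a pose out of reach is approached as far as the arm can. A call with a gripper value outside its range is refused whole. The fingers move at their own pace and stop on an object; the grip force is fixed at half the most. Time passes only in rows, so rows that repeat a pose let the fingers close. It gives the time, the measured TCP pose, the force and the opening at its end, in the units of the state.
- sense(): the state, without advancing time (a new reading comes with each control period).
- capture(name): name is "scene" or "top"; returns the picture (480x640x3 uint8, blue, green, red); there is no depth.
- camera_model(name): a dict with "mtx" (3x3 intrinsics, pixels), "xyz" and "orientation" of the camera in the world. Camera axes: x right, y up, looking along -z (the intrinsics and any distortion apply to the point x, -y, -z); pixel columns grow to the right and rows downward; lengths in m; the calibration is good to about 2 mm. A picture is of the moment at which its call begins. camera_model takes no time and is no camera call.
- finish_job(): hands the job in, once; it reports no verdict.
The state is a dict: "time_s": time; "joints": joint angles; "joint_velocities": joint speeds; "effort": joint torques, N m; "tcp_pos": TCP position; "ee_rot": TCP orientation; "wrist_force": force on the tool from outside, world axes, zero at the start; "moment": the same for the moment, N m; "gripper_width": opening from 0.0 (shut) to 1.0 (fully open).
Only numpy, scipy, OpenCV 4.12 (cv2) and the standard library are available. Lean on these libraries where they do the work, as an engineer would, in place of code of your own. Each camera call takes 0.05 s, during which the arm holds its last target. There are 200 camera calls.

## Working session

There is one attempt and no reset: what is moved stays moved. The work goes in short steps, Python scripts to look and compute and a shell command to move; the robot and the scene stay as the last step left them, time stands still between calls to the robot, and variables do not carry over. Pictures are saved under pics/ and viewed, about 8 in all and at most 12, crops included, and the job is handed in when it is done.

```bash
ls; mkdir -p pics
python3 - <<'E'
from station import *
import cv2
for n in("top","scene"):
    cv2.imwrite(f"pics/{n}0.png",capture(n)); print(n,camera_model(n))
s=sense();print(s)
E
```

```text
pics
top {'mtx': array([[475.53001236,   0.        , 323.55553057],
       [  0.        , 475.53001236, 242.26401735],
       [  0.        ,   0.        ,   1.        ]]), 'xyz': array([0.41998695, 0.00518667, 0.91053491]), 'orientation': array([[ 0.01786933,  0.99271238, -0.11917557],
       [-0.99959272,  0.01508499, -0.02422471],
       [-0.02225041,  0.11955992,  0.99257763]])}
scene {'mtx': array([[463.51420441,   0.        , 323.2685035 ],
       [  0.        , 463.51420441, 242.84479613],
       [  0.        ,   0.        ,   1.        ]]), 'xyz': array([0.97241873, 0.19241764, 0.86365696]), 'orientation': array([[-0.42281719, -0.76842966,  0.48035558],
       [ 0.90615853, -0.36442472,  0.21464235],
       [ 0.0101159 ,  0.52603278,  0.85040413]])}
{'time_s': 0.1, 'joints': array([-4.85520978e+01,  2.20850209e+01,  3.86634890e-01, -2.67290246e-02,
       -6.84110473e+01, -1.48179300e+01]), 'joint_velocities': array([ 0.02432113, -0.19803869,  0.23740221, -0.00829026, -0.07230384,
        0.03821777]), 'effort': array([-1.55070632e-05, -3.91690564e+01,  1.87935770e+01,  4.23187450e+00,
        1.34638659e-02, -6.75383581e-05]), 'tcp_pos': array([ 0.27999281, -0.55831163,  0.29127261]), 'ee_rot': array([[-8.93996963e-01, -4.48072034e-01, -9.39113231e-04],
       [-4.48073013e-01,  8.93995314e-01,  1.71874266e-03],
       [ 6.94423070e-05,  1.95734202e-03, -9.99998082e-01]]), 'wrist_force': array([ 0.44548013, -0.76253597,  0.32747255]), 'moment': array([ 0.023632  , -0.02704638,  0.02750386]), 'gripper_width': 1.0033488156013066}
```

View pics/top0.png

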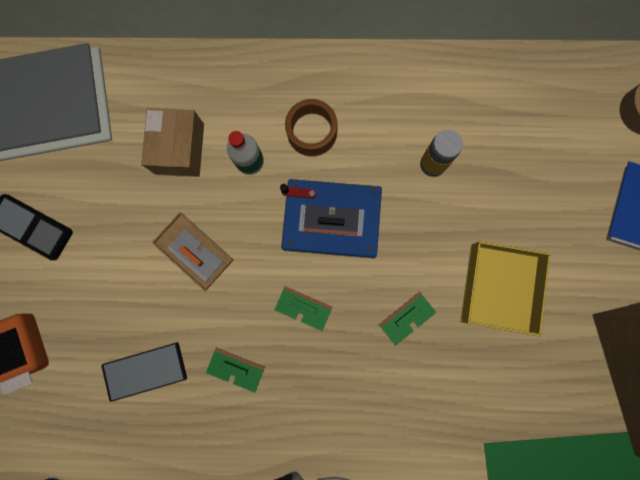

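View pics/scene0.png

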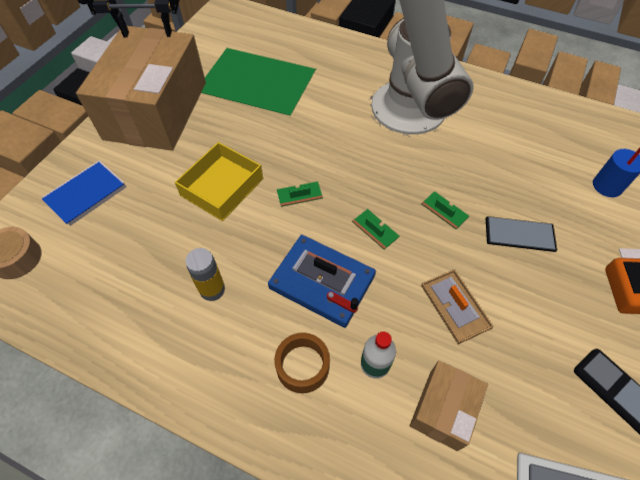

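```bash
cat > h.py <<'E'
import numpy as np, cv2
from station import *
def model(n):
    c=camera_model(n); return c['mtx'],np.array(c['xyz']),np.array(c['orientation'])
def ray(n,uv,z):
    K,t,R=model(n); p=np.linalg.solve(K,[uv[0],uv[1],1]); d=R@np.array([p[0],-p[1],-p[2]])
    return t+d*(z-t[2])/d[2]
def proj(n,P):
    K,t,R=model(n); q=(np.atleast_2d(P)-t)@R; q=q*[1,-1,-1]; q=q@K.T; return q[:,:2]/q[:,2:]
def crop(im,x0,y0,x1,y1,s,f): cv2.imwrite(f,cv2.resize(im[y0:y1,x0:x1],None,fx=s,fy=s,interpolation=cv2.INTER_CUBIC))
def rect(n,mask,z,k=0):
    c=max(cv2.findContours(mask.astype(np.uint8),cv2.RETR_EXTERNAL,cv2.CHAIN_APPROX_NONE)[0],key=cv2.contourArea)
    w=np.array([ray(n,q,z)[:2] for q in c[:,0].astype(float)],np.float32)*1000
    return cv2.minAreaRect(w), cv2.boundingRect(c)
E
python3 - <<'E'
from h import *
im=cv2.imread('pics/top0.png'); hsv=cv2.cvtColor(im,cv2.COLOR_BGR2HSV)
H,S,V=cv2.split(hsv)
def win(m,x0,y0,x1,y1):
    o=np.zeros_like(m,bool); o[y0:y1,x0:x1]=m[y0:y1,x0:x1]; return o
print('holder',rect('top',win((H>100)&(H<125)&(S>150),260,170,400,270),.030))
print('tub',rect('top',win((H>20)&(H<35)&(S>190),450,230,560,345),.050))
print('orange',rect('top',win((H<12)&(S>200)&(V>150),175,235,215,275),.031))
crop(im,145,165,405,300,3,'pics/c1.png')
E
```

```text
holder (((572.340087890625, 12.7418212890625), (174.9752197265625, 132.32305908203125), 85.93155670166016), (282, 181, 99, 76))
tub (((385.5486755371094, -349.2513122558594), (4.818242073059082, 1.2710175514221191), 44.62032699584961), (533, 322, 3, 3))Traceback (most recent call last):
  File "<stdin>", line 8, in <module>
  File "h.py", line 12, in rect
    c=max(cv2.findContours(mask.astype(np.uint8),cv2.RETR_EXTERNAL,cv2.CHAIN_APPROX_NONE)[0],key=cv2.contourArea)
ValueError: max() iterable argument is empty
```

Run:
```python
from h import *
im=cv2.imread('pics/top0.png'); hsv=cv2.cvtColor(im,cv2.COLOR_BGR2HSV)
H,S,V=cv2.split(hsv)
crop(im,145,165,405,300,3,'pics/c1.png')
print(hsv[256,186:196].tolist(), hsv[288,505],hsv[246,500])
for z in(.05,.0): print('tub c',ray('top',(507,288),z))
def win(m,x0,y0,x1,y1):
    o=np.zeros_like(m,bool); o[y0:y1,x0:x1]=m[y0:y1,x0:x1]; return o
print('tub',rect('top',win((H>20)&(H<35)&(S>150),450,230,560,345),.050))
print('orange',rect('top',win((H<12)&(S>160)&(V>120),175,235,215,275),.031))
```

```text
[[9, 107, 129], [10, 165, 142], [10, 188, 149], [10, 192, 150], [10, 191, 151], [10, 189, 151], [11, 190, 152], [11, 192, 145], [11, 197, 110], [10, 176, 84]] [ 23 164 162] [ 24 165 136]
tub c [ 0.44598242 -0.30314409  0.05      ]
tub c [ 0.44749285 -0.32105915  0.        ]
tub (((447.74822998046875, -300.4727783203125), (140.82325744628906, 147.92758178710938), 81.2205810546875), (461, 242, 89, 93))
orange (((497.5036926269531, 277.1484375), (44.98234558105469, 7.987884998321533), 50.6475944519043), (180, 247, 20, 18))
```

View pics/c1.png

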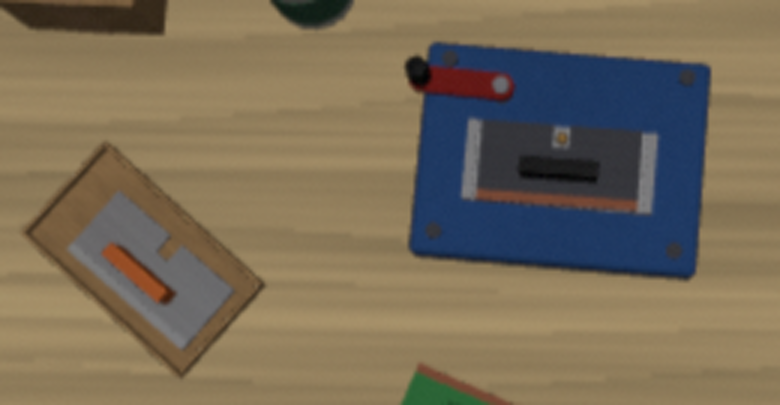

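```bash
cat >> h.py <<'E'
from scipy.optimize import least_squares
def T(p,L):
    x,y,a=p; L=np.atleast_2d(L); c,s=np.cos(a),np.sin(a)
    return np.c_[x+c*L[:,0]-s*L[:,1], y+s*L[:,0]+c*L[:,1], L[:,2]]
def fit(n,L,uv,p0):
    L=np.array(L)/1000.; uv=np.array(uv,float)
    r=least_squares(lambda p:(proj(n,T(p,L))-uv).ravel(),p0,x_scale=[.01,.01,.05])
    return r.x, np.abs(r.fun).reshape(-1,2)
E
python3 - <<'E'
from h import *
f=lambda a:(np.array(a)+.5)/3-.5+[145,165]
L=[[17,0,44],[45,40,50],[25,50,40],[25,-50,40],[0,24,64],[0,-24,64],[-61,90,30],[75,90,30],[75,-90,30]]
uv=f([[562,138],[501,86],[483,122],[643,133],[520,155],[600,161],[411,248],[428,43],[711,65]])
p,r=fit('top',L[:6],uv[:6],[.565,.013,-.07]); print('holder',p,np.degrees(p[2]));print(r.round(1))
Lb=np.array(L)/1000; print(proj('top',T(p,Lb)).round(1)-uv.round(1))
# knob
K=ray('top',f([[418,70]])[0],.080); d=T(p,[[.045,.04,.05]])[0]; print('knob',K,'ang from -x',np.degrees(np.arctan2(*(K-d)[:2][::-1])), np.hypot(*(K-d)[:2]))
# fresh, plate underside z=3
L2=[[25,50,7],[25,-50,7],[-25,50,7],[-25,-50,7],[11,0,7]]
uv2=f([[118,193],[234,289],[68,245],[183,350],[165,254]])
q,r=fit('top',L2,uv2,[.495,.27,-.7]); print('fresh',q,np.degrees(q[2]));print(r.round(1))
print('rib centre pred',T(q,[[-.005,0,.031]]))
# verification overlay on scene
im=cv2.imread('pics/scene0.png')
def dr(P,c):
    for u in proj('scene',P): cv2.circle(im,tuple((u*16).astype(int)),8,c,-1,shift=4)
box=np.array([[0,24,64],[0,-24,64],[-10,-24,64],[-10,24,64]])/1e3
dr(T(p,Lb),(0,255,255)); dr(T(p,box),(0,255,0))
dr(T(q,np.array(L2)/1e3),(0,0,255)); dr(T(q,box-[0,0,.033]),(0,255,0)); dr(K[None],(255,255,0))
crop(im,255,220,505,355,3,'pics/s1.png')
E
```

```text
holder [ 0.56639101  0.01271789 -0.05973112] -3.422341094550026
[[0.  0.1]
 [0.1 0.2]
 [0.1 0.5]
 [0.2 0.3]
 [0.  0.4]
 [0.1 0.4]]
[[ 0.  -0.2]
 [-0.1  0.2]
 [-0.1 -0.5]
 [ 0.2 -0.3]
 [ 0.   0.5]
 [-0.1  0.4]
 [-0.9  2.2]
 [-0.2 -0.5]
 [ 0.2 -1.1]]
knob [0.61631498 0.0979183  0.08      ] ang from -x 86.87727607323127 0.04802936700252608
fresh [ 0.50167502  0.27362788 -0.68699123] -39.36169824638764
[[0.7 1.3]
 [0.3 0.1]
 [0.1 1. ]
 [0.1 0.3]
 [0.8 0.5]]
rib centre pred [[0.49780923 0.27679895 0.031     ]]
```

View pics/s1.png

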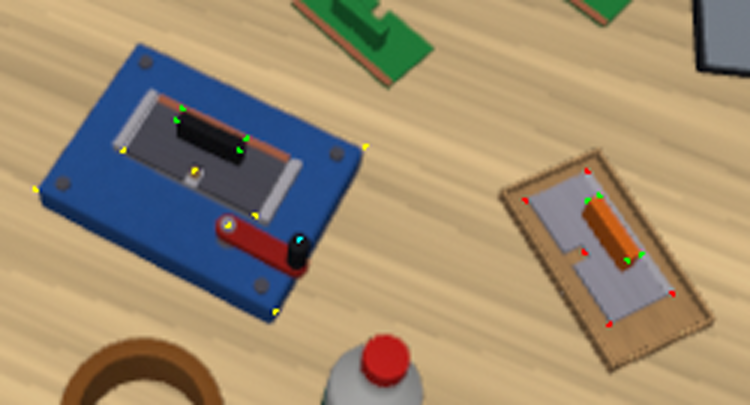

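Candidates: for the worn blade, the black rib in the cutter at (331,221) versus the green look-alikes at (303,307), (408,318) and (236,370). For the fresh blade, the orange rib in the pack at (192,256). The crops confirm the black one sits on the bed around the pin and the orange one lies in the pack, and the fit agrees in both cameras. Holder yaw is −3.4° and keeper about 1.57 rad.

```bash
python3 -m inch '[{"hand":0.4,"slide":[28.1,57.2,-9],"yaw":1.047},{"hand":0.4,"slide":[28.1,57.2,-9],"yaw":1.047},{"hand":0.4,"slide":[28.1,57.2,-9],"yaw":1.047},{"hand":0.4,"slide":[28.1,57.2,-9],"yaw":1.047},{"hand":0.4,"slide":[28.1,57.2,-9],"yaw":1.047},{"hand":0.4,"slide":[28.1,57.2,-9],"yaw":1.047},{"hand":0.4,"slide":[28.1,57.2,-9],"yaw":1.047},{"hand":0.4,"slide":[28.1,57.2,-9],"yaw":1.047},{"hand":0.4,"slide":[28.1,57.2,-9],"yaw":1.047},{"hand":0.4,"slide":[28.1,57.2,-9],"yaw":1.047}]'
```

```text
time_s: 1.35
tcp_pos: [0.5534, -0.0012, 0.2044]
ee_rot: [[-0.059, -0.998, -0.0], [-0.998, 0.059, -0.0], [0.0, 0.0, -1.0]]
wrist_force: [-0.2, -0.8, 0.3]
gripper_width: 0.601
```

```bash
python3 -m inch '[{"hand":0.4,"slide":[0,0,0],"yaw":0},{"hand":0.4,"slide":[0,0,0],"yaw":0},{"hand":0.4,"slide":[0,0,0],"yaw":0}]'
```

```text
time_s: 1.72
tcp_pos: [0.5525, -0.0042, 0.2049]
ee_rot: [[-0.06, -0.998, -0.0], [-0.998, 0.06, -0.0], [0.0, 0.0, -1.0]]
wrist_force: [0.0, 0.3, 0.2]
gripper_width: 0.599
```

```bash
python3 -m inch '[{"hand":0.4,"slide":[0.9,1.7,-2],"yaw":0},{"hand":0.4,"slide":[0.9,1.7,-5],"yaw":0},{"hand":0.4,"slide":[0.9,1.7,-7.5],"yaw":0},{"hand":0.4,"slide":[0.9,1.7,-8.8],"yaw":0},{"hand":0.4,"slide":[0.9,1.7,-8.8],"yaw":0},{"hand":0.4,"slide":[0.9,1.7,-8.8],"yaw":0}]'
```

```text
time_s: 2.48
tcp_pos: [0.5627, 0.0136, 0.118]
ee_rot: [[-0.059, -0.998, 0.002], [-0.998, 0.059, 0.0], [-0.0, -0.002, -1.0]]
wrist_force: [-0.2, -0.0, -0.4]
gripper_width: 0.599
```

```bash
python3 -m inch '[{"hand":0.4,"slide":[-0.1,-0.05,-0.2],"yaw":0},{"hand":1,"slide":[-0.1,-0.05,-0.2],"yaw":0},{"hand":1,"slide":[-0.1,-0.05,-0.2],"yaw":0},{"hand":1,"slide":[-0.1,-0.05,-0.2],"yaw":0},{"hand":1,"slide":[-0.1,-0.05,-0.2],"yaw":0},{"hand":1,"slide":[-0.1,-0.05,-0.2],"yaw":0}]'
```

```text
time_s: 3.22
tcp_pos: [0.5612, 0.0134, 0.1149]
ee_rot: [[-0.059, -0.998, 0.001], [-0.998, 0.059, 0.0], [-0.0, -0.001, -1.0]]
wrist_force: [0.4, -0.2, -0.8]
gripper_width: 0.115
```

```bash
python3 -m inch '[{"hand":1,"slide":[0,0,1],"yaw":0},{"hand":1,"slide":[0,0,3],"yaw":0},{"hand":1,"slide":[0,0,8],"yaw":0},{"hand":1,"slide":[0,0,9],"yaw":0},{"hand":1,"slide":[-1,-3,9],"yaw":-0.17},{"hand":1,"slide":[-2,-7,9],"yaw":-0.34},{"hand":1,"slide":[-4,-11,9],"yaw":-0.52},{"hand":1,"slide":[-5,-15,9],"yaw":-0.7},{"hand":1,"slide":[-7,-19,9],"yaw":-0.88},{"hand":1,"slide":[-8,-23,9],"yaw":-1.06}]'; python3 -m inch '[{"hand":1,"slide":[-1.4,-4,0],"yaw":-0.18},{"hand":1,"slide":[-2.4,-7,0],"yaw":-0.36},{"hand":1,"slide":[-3.4,-8.9,0],"yaw":-0.54},{"hand":1,"slide":[-3.4,-8.9,0],"yaw":-0.57},{"hand":1,"slide":[-3.4,-8.9,0],"yaw":-0.57},{"hand":1,"slide":[-3.4,-8.9,0],"yaw":-0.57}]'
python3 - <<'E'
from h import *
im=capture('top'); crop(im,270,160,570,350,2.6,'pics/t2.png')
E
```

```text
time_s: 4.47
tcp_pos: [0.4794, -0.2177, 0.2045]
ee_rot: [[-0.902, -0.431, -0.002], [-0.431, 0.902, 0.001], [0.001, 0.001, -1.0]]
wrist_force: [-0.1, 0.1, -2.1]
gripper_width: 0.115
time_s: 5.22
tcp_pos: [0.4473, -0.305, 0.2048]
ee_rot: [[-0.993, 0.116, -0.0], [0.116, 0.993, 0.0], [0.0, 0.0, -1.0]]
wrist_force: [-0.9, 0.8, -0.2]
gripper_width: 0.117
```

View pics/t2.png

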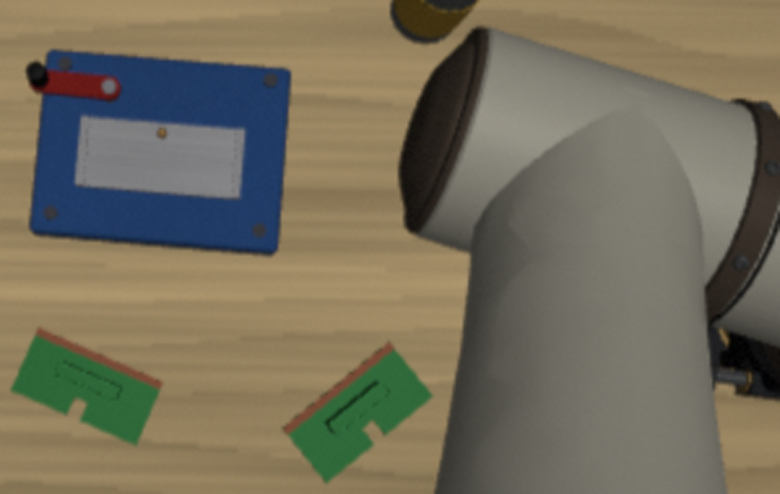

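The bed is now empty with the pin at crop (162,132). The arm hides the tub, but the gripper width shows the blade is still held. Lowering it into the tub.

```bash
python3 -m inch '[{"hand":1,"slide":[0,0,-5],"yaw":0},{"hand":1,"slide":[0,0,-9],"yaw":0},{"hand":1,"slide":[0,0,-11],"yaw":0},{"hand":1,"slide":[0,0,-11.5],"yaw":0},{"hand":1,"slide":[0,0,-11.5],"yaw":0},{"hand":0.65,"slide":[0,0,-11.5],"yaw":0},{"hand":0.65,"slide":[0,0,-11.5],"yaw":0},{"hand":0.65,"slide":[0,0,-11.5],"yaw":0},{"hand":0.65,"slide":[0,0,-8],"yaw":0},{"hand":0.65,"slide":[0,0,0],"yaw":0}]'
```

```text
time_s: 6.52
tcp_pos: [0.4458, -0.3053, 0.1866]
ee_rot: [[-0.993, 0.118, -0.006], [0.118, 0.993, 0.002], [0.006, 0.001, -1.0]]
wrist_force: [0.6, -0.2, -0.3]
gripper_width: 0.351
```

```bash
python3 -m inch '[{"hand":0.4,"slide":[5,58.2,1],"yaw":1.0},{"hand":0.4,"slide":[5,58.2,1],"yaw":1.0},{"hand":0.4,"slide":[5,58.2,1],"yaw":1.0},{"hand":0.4,"slide":[5,58.2,1],"yaw":1.0},{"hand":0.4,"slide":[5,58.2,1],"yaw":1.0},{"hand":0.4,"slide":[5,58.2,1],"yaw":1.0},{"hand":0.4,"slide":[5,58.2,1],"yaw":1.0},{"hand":0.4,"slide":[5,58.2,1],"yaw":1.0},{"hand":0.4,"slide":[5,58.2,1],"yaw":1.0},{"hand":0.4,"slide":[5,58.2,1],"yaw":1.0}]';python3 -m inch '[{"hand":0.4,"slide":[0,0,0],"yaw":0},{"hand":0.4,"slide":[0,0,0],"yaw":0},{"hand":0.4,"slide":[0,0,0],"yaw":0}]'
python3 - <<'E'
from h import *
im=capture('top'); crop(im,400,200,600,350,3,'pics/t3.png')
E
```

```text
time_s: 7.78
tcp_pos: [0.4971, 0.2795, 0.1976]
ee_rot: [[-0.633, -0.774, 0.001], [-0.774, 0.633, 0.001], [-0.001, -0.0, -1.0]]
wrist_force: [0.2, 0.2, -0.5]
gripper_width: 0.602
time_s: 8.15
tcp_pos: [0.497, 0.2748, 0.1975]
ee_rot: [[-0.637, -0.771, -0.0], [-0.771, 0.637, -0.0], [0.0, 0.0, -1.0]]
wrist_force: [-0.3, 0.1, -0.6]
gripper_width: 0.599
```

View pics/t3.png

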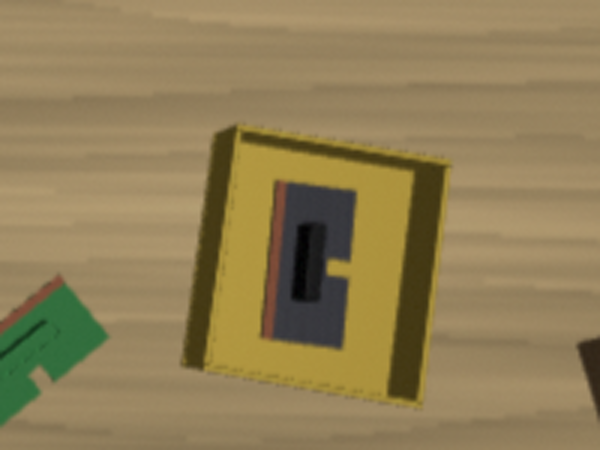

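The worn blade lies flat in the tub (crop centre 310,265). Next is the fresh blade.

```bash
python3 -m inch '[{"hand":0.65,"slide":[0.1,0.2,-3],"yaw":0},{"hand":0.65,"slide":[0.1,0.2,-6],"yaw":0},{"hand":0.65,"slide":[0.1,0.2,-9],"yaw":0},{"hand":0.65,"slide":[0.1,0.2,-10.8],"yaw":0},{"hand":0.65,"slide":[0.1,0.2,-11.2],"yaw":0},{"hand":0.65,"slide":[0.1,0.2,-11.2],"yaw":0},{"hand":0.65,"slide":[0.1,0.2,-11.2],"yaw":0}]'
```

```text
time_s: 9.07
tcp_pos: [0.4986, 0.2785, 0.0864]
ee_rot: [[-0.636, -0.772, 0.002], [-0.772, 0.636, 0.001], [-0.002, -0.0, -1.0]]
wrist_force: [-0.5, 0.2, -0.5]
gripper_width: 0.347
```

```bash
python3 -m inch '[{"hand":1,"slide":[-0.05,-0.1,0],"yaw":0},{"hand":1,"slide":[-0.05,-0.1,0],"yaw":0},{"hand":1,"slide":[-0.05,-0.1,0],"yaw":0},{"hand":1,"slide":[-0.05,-0.1,0],"yaw":0},{"hand":1,"slide":[-0.05,-0.1,0],"yaw":0}]'
```

```text
time_s: 9.7
tcp_pos: [0.4976, 0.2774, 0.0856]
ee_rot: [[-0.636, -0.772, 0.0], [-0.772, 0.636, 0.0], [-0.0, -0.0, -1.0]]
wrist_force: [-1.0, 0.2, 1.9]
gripper_width: 0.112
```

```bash
python3 -m inch '[{"hand":1,"slide":[0,0,2],"yaw":0},{"hand":1,"slide":[0,0,6],"yaw":0},{"hand":1,"slide":[0,0,11],"yaw":0},{"hand":1,"slide":[0.5,-3,12],"yaw":0.1},{"hand":1,"slide":[2,-9,12],"yaw":0.25},{"hand":1,"slide":[3.5,-15,12],"yaw":0.4},{"hand":1,"slide":[5,-20,12],"yaw":0.55},{"hand":1,"slide":[6,-24,12],"yaw":0.63},{"hand":1,"slide":[6.4,-26.4,12],"yaw":0.63},{"hand":1,"slide":[6.4,-26.4,11],"yaw":0.63}]';python3 -m inch '[{"hand":1,"slide":[0,0,-3],"yaw":0},{"hand":1,"slide":[0,0,-4],"yaw":0},{"hand":1,"slide":[0,0,-4],"yaw":0},{"hand":1,"slide":[0,0,-4],"yaw":0}]'
python3 - <<'E'
from h import *
im=capture('scene'); crop(im,250,210,400,330,5,'pics/s4.png'); cv2.imwrite('pics/s4full.png',im)
cv2.imwrite('pics/t4full.png',capture('top')); s=sense(); print(s['tcp_pos'],s['ee_rot'][:,1])
E
```

```text
time_s: 10.95
tcp_pos: [0.5617, 0.0118, 0.195]
ee_rot: [[-0.062, -0.998, 0.0], [-0.998, 0.062, 0.0], [-0.0, -0.0, -1.0]]
wrist_force: [0.5, 0.6, -1.6]
gripper_width: 0.11
time_s: 11.45
tcp_pos: [0.5621, 0.0138, 0.1562]
ee_rot: [[-0.058, -0.998, 0.002], [-0.998, 0.058, 0.0], [-0.0, -0.002, -1.0]]
wrist_force: [-0.2, -0.5, -1.7]
gripper_width: 0.114
[0.56207954 0.01367617 0.15635313] [-0.99828523  0.05850403 -0.00196801]
```

View pics/s4.png

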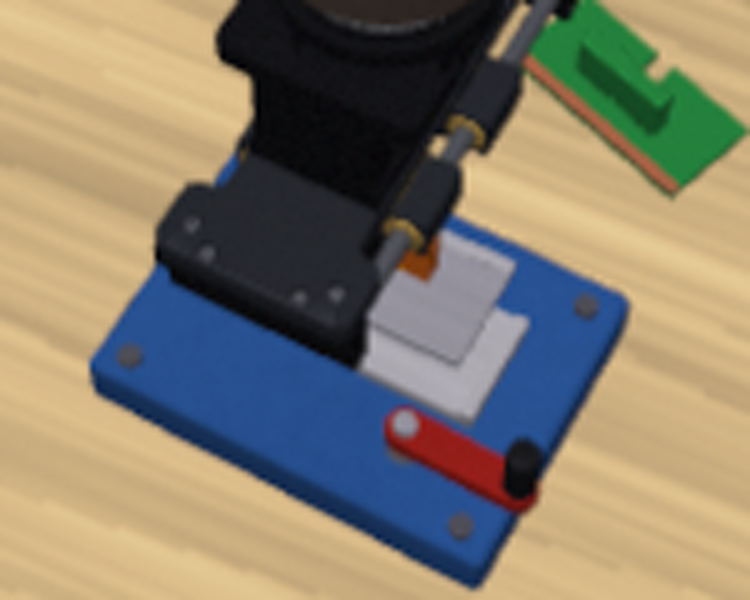

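Run:
```python
from h import *
p=[.56639,.012718,-.05973]
f=lambda a:(np.array(a)+.5)/5-.5+[250,210]
g=lambda u:(u-[250,210]+.5)*5-.5
b=[.56208+.005*.998,.01368-.005*.0585,-.0585]
print('pivot',g(proj('scene',T(p,[[.045,.04,.05]]))),'obs 404 422')
print('blade',g(proj('scene',T(b,[[.025,.05,.0777],[-.025,.05,.0777]]))),'obs 455 361; 515 265')
for u,n in(([404,422],'pivot'),):
    w=ray('scene',f(u),.05); print('pivot mm',(w-T(p,[[.045,.04,.05]])[0])*1e3)
for u,l in(([455,361],[.025,.05,.0777]),([515,265],[-.025,.05,.0777])):
    print('blade mm',(ray('scene',f(u),.0777)-T(b,[l])[0])*1e3)
```

```text
pivot [[405.5182641 426.3682488]] obs 404 422
blade [[456.33615568 366.3568555 ]
 [515.15057411 265.25984769]] obs 455 361; 515 265
pivot mm [-1.43827182e+00 -1.30154832e+00  4.16333634e-14]
blade mm [-1.85761405e+00 -1.37620469e+00 -1.38777878e-14]
blade mm [-8.14628527e-02 -9.84094066e-02  9.71445147e-14]
```

```bash
python3 -m inch '[{"hand":1,"slide":[-0.1,-0.1,0],"yaw":0},{"hand":1,"slide":[-0.1,-0.1,-1.5],"yaw":0},{"hand":1,"slide":[-0.1,-0.1,-2.4],"yaw":0},{"hand":1,"slide":[-0.1,-0.1,-2.6],"yaw":0},{"hand":1,"slide":[-0.1,-0.1,-2.6],"yaw":0},{"hand":1,"slide":[-0.1,-0.1,-2.6],"yaw":0}]'
python3 - <<'E'
from h import *
s=sense();print(s['tcp_pos'],s['ee_rot'][:,1])
E
```

```text
time_s: 12.3
tcp_pos: [0.5608, 0.0123, 0.1296]
ee_rot: [[-0.059, -0.998, 0.001], [-0.998, 0.059, 0.0], [-0.0, -0.001, -1.0]]
wrist_force: [0.2, -0.2, -2.5]
gripper_width: 0.112
[0.56080738 0.01233483 0.12959693] [-9.98265182e-01  5.88750324e-02 -5.97245799e-04]
```

```bash
python3 -m inch '[{"hand":1,"slide":[0,0.02,-0.3],"yaw":0},{"hand":1,"slide":[0,0.02,-0.6],"yaw":0},{"hand":1,"slide":[0,0.02,-0.8],"yaw":0},{"hand":1,"slide":[0,0.02,-0.95],"yaw":0},{"hand":1,"slide":[0,0.02,-0.95],"yaw":0},{"hand":1,"slide":[0,0.02,-0.95],"yaw":0}]';python3 -m inch '[{"hand":1,"slide":[0,0,-0.08],"yaw":0},{"hand":1,"slide":[0,0,-0.08],"yaw":0}]'
python3 - <<'E'
from h import *
im=capture('scene'); crop(im,250,210,400,330,5,'pics/s5.png')
s=sense();print(s['tcp_pos'],s['ee_rot'][:,1])
E
```

```text
time_s: 13.05
tcp_pos: [0.5606, 0.0125, 0.1199]
ee_rot: [[-0.059, -0.998, 0.0], [-0.998, 0.059, 0.0], [-0.0, -0.0, -1.0]]
wrist_force: [-0.2, -0.2, -1.8]
gripper_width: 0.115
time_s: 13.3
tcp_pos: [0.5605, 0.0125, 0.119]
ee_rot: [[-0.059, -0.998, -0.0], [-0.998, 0.059, -0.0], [0.0, 0.0, -1.0]]
wrist_force: [-0.4, -0.3, -0.9]
gripper_width: 0.109
[0.56052401 0.01250382 0.11905693] [-9.98261968e-01  5.89325237e-02 -6.98250793e-06]
```

View pics/s5.png

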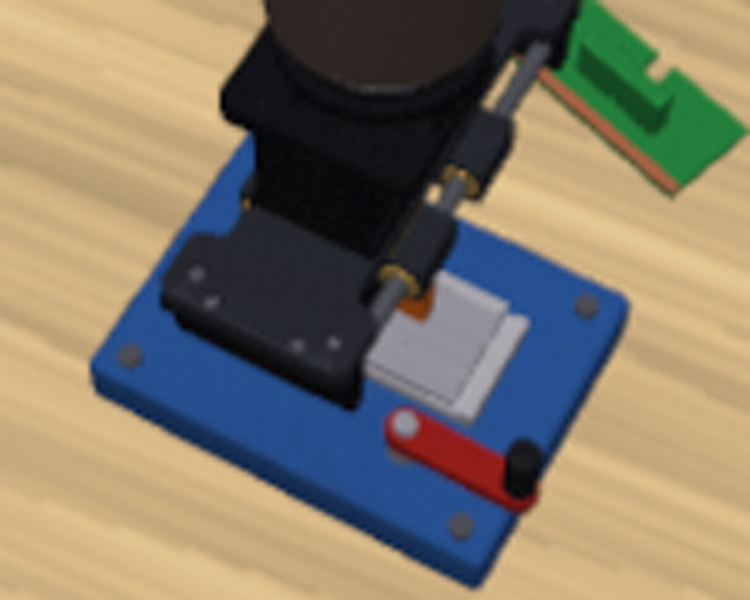

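The blade is down between the cheeks, past the pin top, with no contact force. Touching down and releasing.

```bash
python3 -m inch '[{"hand":1,"slide":[0.05,0,-0.05],"yaw":0},{"hand":1,"slide":[0.05,0,-0.1],"yaw":0},{"hand":1,"slide":[0.05,0,-0.1],"yaw":0}]'; python3 -m inch '[{"hand":0.7,"slide":[0,0,0],"yaw":0},{"hand":0.7,"slide":[0,0,0],"yaw":0},{"hand":0.7,"slide":[0,0,0],"yaw":0},{"hand":0.7,"slide":[0,0,3],"yaw":0},{"hand":0.7,"slide":[0,0,7],"yaw":0},{"hand":1,"slide":[0,0,10],"yaw":0}]'
```

```text
time_s: 13.72
tcp_pos: [0.5611, 0.0125, 0.1186]
ee_rot: [[-0.059, -0.998, 0.0], [-0.998, 0.059, -0.0], [0.0, -0.0, -1.0]]
wrist_force: [-1.7, -0.0, 4.5]
gripper_width: 0.114
time_s: 14.48
tcp_pos: [0.5614, 0.0125, 0.2196]
ee_rot: [[-0.059, -0.998, 0.002], [-0.998, 0.059, 0.0], [-0.0, -0.002, -1.0]]
wrist_force: [0.2, 0.8, -1.2]
gripper_width: 0.251
```

Run:
```python
from h import *
im=cv2.imread('pics/top0.png'); s=cv2.imread('pics/scene0.png')
print('cap top', ray('top',(236.5,139),.14), ray('scene',(384,339),.14))
p=[.56639,.012718,-.05973]
for th in (90,60,30,0):
    t=np.radians(th); k=[.045-.05*np.cos(t),.04+.05*np.sin(t),.08]; print(th,T(p,[k]).round(4))
cv2.imwrite('pics/t6.png',capture('top'))
```

```text
cap top [0.68534168 0.17369363 0.14      ] [0.68819409 0.17707564 0.14      ]
90 [[0.6167 0.0999 0.08  ]]
60 [[0.5913 0.0947 0.08  ]]
30 [[0.572  0.0775 0.08  ]]
0 [[0.5638 0.0529 0.08  ]]
```

```bash
python3 -m inch '[{"hand":1,"slide":[5,4,0],"yaw":0},{"hand":1,"slide":[8.8,8,0],"yaw":0},{"hand":1,"slide":[8.8,8,0],"yaw":0},{"hand":1,"slide":[8.8,8,0],"yaw":0},{"hand":1,"slide":[8.8,8,0],"yaw":0}]'
python3 - <<'E'
from h import *
a=capture('scene');b=capture('top')
crop(a,250,190,410,330,3,'pics/a.png');crop(b,260,160,400,280,3.5,'pics/b.png')
A=cv2.imread('pics/a.png');B=cv2.imread('pics/b.png');o=np.zeros((420,970,3),np.uint8);o[:,:480]=A;o[:,480:]=B
cv2.imwrite('pics/s7.png',cv2.resize(o,(800,346)))
E
```

```text
time_s: 15.15
tcp_pos: [0.6483, 0.0917, 0.2181]
ee_rot: [[-0.06, -0.998, -0.001], [-0.998, 0.06, -0.0], [0.0, 0.001, -1.0]]
wrist_force: [-0.8, -0.2, -0.3]
gripper_width: 0.007
```

View pics/s7.png

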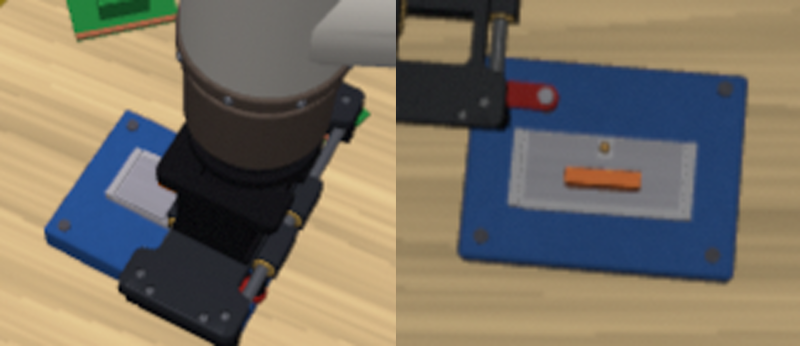

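The fresh blade is seated, with the pin showing in its notch at right-panel (604,147). Now lowering the closed fingers beside the knob on its +x side.

```bash
python3 -m inch '[{"hand":1,"slide":[0.1,0.1,-4],"yaw":0},{"hand":1,"slide":[0.1,0.1,-7.5],"yaw":0},{"hand":1,"slide":[0.1,0.1,-9],"yaw":0},{"hand":1,"slide":[0.1,0.1,-9],"yaw":0},{"hand":1,"slide":[0.1,0.1,-9],"yaw":0}]'
```

```text
time_s: 15.88
tcp_pos: [0.651, 0.0936, 0.1298]
ee_rot: [[-0.059, -0.998, 0.003], [-0.998, 0.059, 0.001], [-0.001, -0.003, -1.0]]
wrist_force: [0.1, 0.8, 0.5]
gripper_width: 0.004
```

```bash
python3 -m inch '[{"hand":1,"slide":[-1,0.05,0],"yaw":0},{"hand":1,"slide":[-2,0.1,0],"yaw":0},{"hand":1,"slide":[-3,0.15,0],"yaw":0},{"hand":1,"slide":[-4,0.2,0],"yaw":0},{"hand":1,"slide":[-4.7,0.2,0],"yaw":0},{"hand":1,"slide":[-5.3,0.1,0],"yaw":0},{"hand":1,"slide":[-5.9,-0.1,0],"yaw":0},{"hand":1,"slide":[-6.3,-0.6,0],"yaw":0},{"hand":1,"slide":[-6.6,-1.2,0],"yaw":0},{"hand":1,"slide":[-6.6,-1.2,0],"yaw":0}]'
python3 - <<'E'
from h import *
a=capture('scene');b=capture('top')
crop(a,250,190,410,330,3,'pics/a.png');crop(b,260,160,400,280,3.5,'pics/b.png')
A=cv2.imread('pics/a.png');B=cv2.imread('pics/b.png');o=np.zeros((420,970,3),np.uint8);o[:,:480]=A;o[:,480:]=B
cv2.imwrite('pics/s8.png',cv2.resize(o,(800,346)))
E
```

```text
time_s: 17.12
tcp_pos: [0.5832, 0.081, 0.1277]
ee_rot: [[-0.06, -0.998, -0.002], [-0.998, 0.06, -0.0], [0.0, 0.002, -1.0]]
wrist_force: [-0.3, -0.6, 0.1]
gripper_width: 0.006
```

View pics/s8.png

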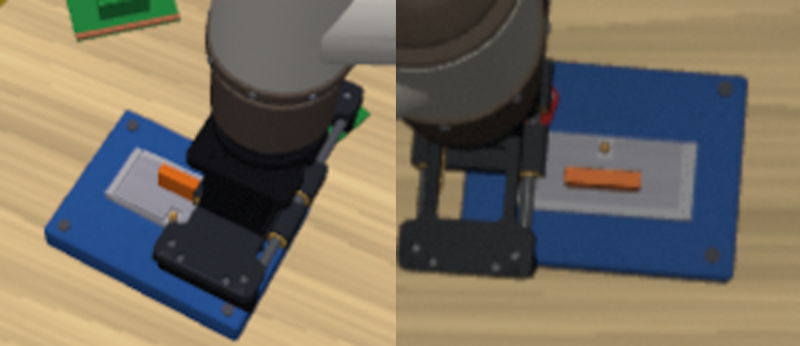

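The blade hasn't moved and the keeper is swinging, though the gripper partly hides it. Pushing on to the stop.

```bash
python3 -m inch '[{"hand":1,"slide":[-0.4,-0.5,0],"yaw":0},{"hand":1,"slide":[-0.8,-0.9,0],"yaw":0},{"hand":1,"slide":[-0.9,-1.15,0],"yaw":0},{"hand":1,"slide":[-0.9,-1.15,0],"yaw":0}]';python3 -m inch '[{"hand":1,"slide":[0,-0.1,0],"yaw":0},{"hand":1,"slide":[0,-0.1,0],"yaw":0}]';python3 -m inch '[{"hand":1,"slide":[0,-0.1,0],"yaw":0},{"hand":1,"slide":[0,-0.1,0],"yaw":0}]'
```

```text
time_s: 17.73
tcp_pos: [0.5748, 0.0707, 0.128]
ee_rot: [[-0.06, -0.998, 0.0], [-0.998, 0.06, 0.001], [-0.002, -0.0, -1.0]]
wrist_force: [-0.6, 4.6, -0.2]
gripper_width: 0.004
time_s: 17.98
tcp_pos: [0.5748, 0.0705, 0.128]
ee_rot: [[-0.059, -0.998, 0.0], [-0.998, 0.059, 0.002], [-0.002, -0.0, -1.0]]
wrist_force: [-1.4, 7.9, -0.3]
gripper_width: 0.004
time_s: 18.23
tcp_pos: [0.5748, 0.0703, 0.128]
ee_rot: [[-0.059, -0.998, 0.001], [-0.998, 0.059, 0.003], [-0.003, -0.001, -1.0]]
wrist_force: [-2.0, 11.3, 0.4]
gripper_width: 0.005
```

Force climbs with almost no motion, so the keeper is on its stop. Backing off and clearing.

```bash
python3 -m inch '[{"hand":1,"slide":[0,0.5,0],"yaw":0},{"hand":1,"slide":[0,1.0,0],"yaw":0},{"hand":1,"slide":[0,1.0,3],"yaw":0},{"hand":1,"slide":[0,1.0,9],"yaw":0},{"hand":1,"slide":[0,1,14],"yaw":0},{"hand":1,"slide":[-6,-5,14],"yaw":0},{"hand":1,"slide":[-10,-10,14],"yaw":0},{"hand":1,"slide":[-14,-15,14],"yaw":0},{"hand":1,"slide":[-16,-21,14],"yaw":0},{"hand":1,"slide":[-16,-27,14],"yaw":0}]';python3 -m inch '[{"hand":1,"slide":[0,-6,0],"yaw":0},{"hand":1,"slide":[0,-12,0],"yaw":0},{"hand":1,"slide":[0,-12,0],"yaw":0},{"hand":1,"slide":[0,-12,0],"yaw":0}]'
python3 - <<'E'
from h import *
a=capture('scene');b=capture('top'); cv2.imwrite('pics/fin.png',b)
crop(a,250,220,400,340,2.6,'pics/a.png');crop(b,260,160,410,280,2.6,'pics/b.png')
cv2.imwrite('pics/s9.png',np.hstack([cv2.imread('pics/a.png'),cv2.imread('pics/b.png')]))
o=cv2.imread('pics/top0.png')
for n,(x0,y0,x1,y1) in dict(parcel=(140,100,205,180),bottle=(222,125,270,178),roll=(280,95,342,158),can=(418,125,465,180),green=(270,280,340,335)).items():
    print(n,cv2.absdiff(o,b)[y0:y1,x0:x1].mean())
print('knob',ray('top',(0,0),.08) is not None)
E
```

```text
time_s: 19.48
tcp_pos: [0.4155, -0.1828, 0.2687]
ee_rot: [[-0.058, -0.998, 0.001], [-0.998, 0.058, -0.0], [0.0, -0.001, -1.0]]
wrist_force: [1.2, 0.3, -1.0]
gripper_width: 0.007
time_s: 19.98
tcp_pos: [0.4169, -0.3014, 0.2676]
ee_rot: [[-0.06, -0.998, -0.001], [-0.998, 0.06, 0.001], [-0.001, 0.001, -1.0]]
wrist_force: [-0.9, 0.5, 0.2]
gripper_width: 0.006
parcel 3.4143589743589744
bottle 3.746724318658281
roll 3.5595664789213175
can 3.7534493874919406
green 3.6912554112554115
knob True
```

View pics/s9.png

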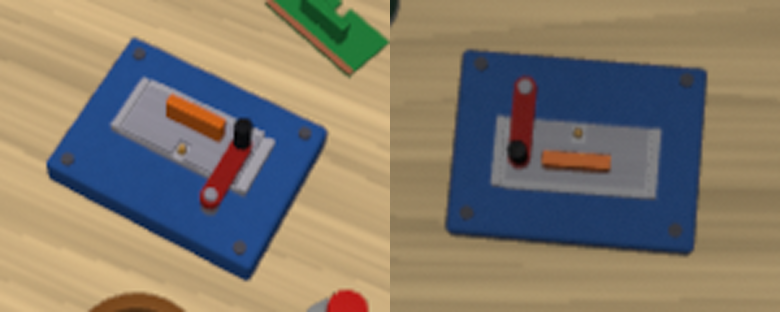

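Run:
```python
from h import *
p=[.56639,.012718,-.05973]
g=lambda u:(u-[260,160]+.5)*2.6-.5+[390,0]
for th in(0,5,10):
    t=np.radians(th); print(th,g(proj('top',T(p,[[.045-.05*np.cos(t),.04+.05*np.sin(t),.08]]))))
b=cv2.imread('pics/fin.png'); roi=b[210:226,300:320].max(2); m=roi<55
v,u=np.nonzero(m); print('dark centroid',g(np.array([u.mean()+300,v.mean()+210])),m.sum())
finish_job()
```

```text
0 [[516.8846428  149.87396457]]
5 [[510.54182306 149.13475622]]
10 [[504.29564084 147.85243866]]
dark centroid [517.68       152.59666667] 60
the job is handed in; nothing more can be done
```

The blade change is finished and handed in at about 20 s on the robot's clock, well inside the 58 s limit; no verdict was reported.

- **Worn blade:** it was lifted out and lowered into the yellow tub. A camera view showed it lying flat inside.
- **Fresh blade:** it was set down at about 4.5 N and released. The final pictures show it lying between the cheeks with the brass pin in its notch.
- **Keeper:** I pushed it until it met its stop at about 11 N, then let go. The knob's final pixel position matches the predicted closed (0 rad) position to within about 1 pixel in the original image.
- **Other objects:** comparing the first and last pictures around the bottle, can, parcel, tape roll and one green look-alike showed only noise-level differences. I didn't compare the other two look-alikes.

The final poses were checked only in the camera images. The two cameras differed by about 1 to 1.5 mm, within the stated calibration. The wrist force stayed low in every reading, and no check failed.

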